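Pull the rejected plug-in module from the sloping test fixture

TASK

The module with the red head has failed its test: pull it straight out of its sprung socket in the sloping test fixture, carry it to the tray and lower it into the tray's empty bay until it touches the bay floor before you let go, so that it ends up resting wholly inside that bay (it may lie in any position). Leave the blue module plugged in, and do not knock over the amber jar.

Things in the scene. Friction and masses are not known exactly. Their poses are not given: they have to be found in the camera images.
- red_plug: Red-headed module, 72 mm long, 70 g, in either socket. Origin: centre of its black collar's underside, on the deck when plugged in. z: out along the pull, 25 deg from vertical, leaning to the fixture's front. Along z (mm): copper blade -26 to 0, 24 (x) by 14 (y, over its ribs); collar 0 to 6, 40 by 28; red head 6 to 46, 34 (x) by 20 (y). The detent lets go at about 8 to 15 N in the first 8 mm.
- red_plug_top (a point): Centre of the end face of the red head, 46 mm along z from the red module's origin. Grip the head across its 20 mm (y), tool along z.
- blue_plug: The same module with a blue head, in the other socket; it stays plugged in.
- deck: Sloping grey socket deck, part of the fixture, 100 (x) by 230 (y) by 38 mm. Origin: centre of its top face, 85 mm above the table, midway between the sockets at y = +45 and -45 mm (26 mm deep blades). z: the socket axis, 25 deg from vertical towards the front (robot) side; y is level, along the row.
- fixture: Test fixture, fixed to the table, front to its -x; aluminium foot 150 (x) by 300 (y) mm. Origin: on the table under the deck's origin. A vertical gripper would strike the light bar over the sockets: come in from the front, tilted about 25 deg, along the module's z axis.
- light_bar (a point): Middle of the underside of the white light bar, 243 mm above the table. The bar spans fixture x from -5 to +47 mm (this point is at +21), 292 mm along y, 24 mm high, on two 16 mm square posts at fixture x = 30, y = +137 and -137 mm.
- tray: White tray with a blue rim, fixed to the table, 170 (x) by 270 (y) by 26 mm high, walls 4 mm, floor 4 to 5 mm thick, split into two bays by a wall at y = 0. Origin: centre of its underside. The +y bay holds three small coils; the -y bay is empty.
- bay (a point): Centre of the floor of the empty bay: inside it measures 162 (x) by about 129 (y) mm, with walls rising about 21 mm above the floor; axes as the tray's.
- amber_jar: Amber glass jar with a black lid, 56 mm diameter, 75 mm high, standing on the table. Origin: centre of its underside, z up.
Things that resemble listed ones, but are neither listed nor needed, are in the scene too. What is shaped like the red_plug but green is not meant.

How it is judged:
By the outcome, as a careful person would: the job done as asked, in the order asked, and still so for the second after the job is handed in, with the robot touching nothing.
It also fails if it takes over 48 s, if anything falls off the work surface, if the arm or the gripper's body presses on something with over 40 N, if the wrist force passes 120 N, or if a joint passes its speed limit or range.

ROBOT

A 7-joint arm with a two-finger parallel gripper is mounted at the origin on the work surface. World frame = base frame: x ahead of the robot, y to its left, z up, the work surface at z = 0. Lengths are in m, angles in degrees, forces in N, time in s.
With the tool pointing down it reaches from about 0.425 to 0.925 m from the base axis. Payload 6.8 kg.
Tool frame: the origin (TCP) lies at the very end of the fingers, on their centre line; the grasp point (between the pads) lies ctrl.grip_point_offset behind it (ctrl.grip_point_offset is the distance from the TCP to the grasp point, in m); z points along the fingers, y is the line along which they close (so a half turn about z gives the same grasp; the last joint's range is limited). The gripper opens to 85 mm and grips with 20 to 120 N. Pads are 22 mm wide; open, the fingers measure 114 mm over their backs; the gripper's body (76 mm by 85 mm) begins 54 mm behind the grasp point. The pads swing forward as they close: fully open they stand 13 mm farther back than shut.
Start: joints at [-6.194, 27.33, 1.283, 89.118, -0.659, 63.558, -4.761], TCP at [0.675, 0, 0.231] pointing down, gripper open.
Joint ranges: [-169.35, 169.35], [-19.33, 120.38], [-80.79, 83.38], [13.8, 139.57], [-78.32, 258.32], [9.67, 109.79], [-169.56, 169.56]. Speed limits (degrees/s): [136.94, 136.94, 180, 180, 180, 180, 180].

INTERFACE

Orientations are given as [roll, pitch, yaw] about the fixed x, y, z axes, in that order (R = Rz(yaw) Ry(pitch) Rx(roll)).
In Python, from station import ctrl gives the robot as it stands.
- The arm moves only by the tool drive_tool, never from a script. Its arguments are lists of equal length, an entry for each row: "delta_pos": the shift along the tool's x, y, z in m, a list of three; "turn": the turn, a rotation vector about the tool's x, y, z in degrees, a list of three; "claw": the closure, from 0 (fully open) to 1 (shut). In form: {"delta_pos": [[tx, ty, tz], ...], "turn": [[ax, ay, az], ...], "claw": [claw, ...]}. A call has 1 to 10 rows; each row shifts and turns the commanded pose from where the row before left it, along the tool's axes as they then stand; what a row does not reach is not made up. A row lasts 1/8 s, in which the tool goes at most 62.5 mm and 10.7 degrees, less where a joint would pass 70% of its speed; a pose out of reach is approached as far as the arm can. A call is refused whole if a number of a shift passes 0.0625 or a number of a turn 10.7, either way. A call with a gripper value outside its range is refused whole. The fingers move at their own pace and stop on an object; "force" is the grip in N (left out, the last holds). Time passes only in rows, so rows that do not move let the fingers close. It gives the time, the measured TCP pose, the force, the opening and the grip force at its end, in the units of the state.
- ctrl.get_state(): the state, without advancing time (a new reading comes with each control period).
- ctrl.read_camera(name): name is "scene" or "side" or "wrist"; returns the picture (384x512x3 uint8, red, green, blue); there is no depth.
- ctrl.camera_info(name): a dict with "camera_matrix" (3x3 intrinsics, pixels), "view" (4x4, takes a point from world to camera coordinates); the wrist camera has in their place "tool_from_camera" (4x4, takes a point from camera to tool coordinates, whose origin is the TCP and whose axes are the flange's). Camera axes: x right, y down, z forward; pixel columns grow to the right and rows downward; lengths in m; the calibration is good to about 2 mm. A picture is of the moment at which its call begins: read the wrist's pose just before it. camera_info takes no time and is no camera call.
- ctrl.close_job(): hands the job in; it is judged then, once.
The state is a dict: "clock": time; "joint_pos": joint angles; "joint_velocities": joint speeds; "effort": joint torques, N m; "eef_pos": TCP position; "ee_rot": TCP orientation; "wrist_force": force on the tool from outside, world axes, zero at the start; "torque": the same for the moment, N m; "opening": finger opening in m; "grasp_force": force on a finger pad.
Only numpy, scipy, OpenCV 4.12 (cv2) and the standard library are available. Lean on these libraries where they do the work, as an engineer would, in place of code of your own. Each camera call takes 0.05 s, during which the arm holds its last target. There are 200 camera calls.

## Working session

There is one attempt and no reset: what is moved stays moved. The work goes in short steps, Python scripts to look and compute and a tool call to move; the robot and the scene stay as the last step left them, time stands still between calls to the robot, and variables do not carry over. Pictures are saved under pics/ and viewed, at most 13 in all, crops included, and the job is handed in when it is done.

Besides the shell and the picture viewer there is one more tool, called after "Emit:" in YAML: its name, and indented under it one key for each argument. drive_tool: Moves the arm, as the interface text tells. Its arguments: {"type":"object","properties":{"delta_pos":{"type":"array"},"turn":{"type":"array"},"claw":{"type":"array"},"force":{"type":"number"}},"required":["delta_pos","turn","claw"]}

```bash
mkdir -p pics; python3 - <<'E'
from station import ctrl
import cv2,numpy as np
np.set_printoptions(precision=4,suppress=True)
print(ctrl.get_state(), ctrl.grip_point_offset)
for n in("scene","side","wrist"):
    im=ctrl.read_camera(n); cv2.imwrite(f"pics/{n}0.png",im[:,:,::-1])
    print(n,ctrl.camera_info(n))
E
```

```text
{'clock': 0.0, 'joint_pos': array([-6.1928, 27.3754,  1.2792, 89.1762, -0.6582, 63.5589, -4.7621]), 'joint_velocities': array([-0.0443, -0.0437,  0.0575, -0.0176, -0.0212,  0.0422,  0.0127]), 'effort': array([ -0.0005, -59.6444,   1.6077, -28.1195,   0.0124,   0.0094,
         0.    ]), 'eef_pos': array([ 0.6744, -0.    ,  0.2303]), 'ee_rot': array([-179.8971,    0.008 ,   90.0006]), 'wrist_force': array([0.5885, 1.473 , 0.1942]), 'torque': array([ 0.0221,  0.0313, -0.0198]), 'grasp_force': 0.0, 'opening': 0.0853666413798225} 0.0187
scene {'camera_matrix': array([[371.7848,   0.    , 256.6249],
       [  0.    , 371.7848, 182.408 ],
       [  0.    ,   0.    ,   1.    ]]), 'view': array([[ 0.5911,  0.8066,  0.006 , -0.3075],
       [ 0.6592, -0.4788, -0.5798, -0.2949],
       [-0.4648,  0.3466, -0.8148,  1.1338],
       [ 0.    ,  0.    ,  0.    ,  1.    ]])}
side {'camera_matrix': array([[357.3866,   0.    , 251.6823],
       [  0.    , 357.3866, 194.9212],
       [  0.    ,   0.    ,   1.    ]]), 'view': array([[-0.9823, -0.1874,  0.0048,  0.5426],
       [-0.1284,  0.6541, -0.7454,  0.2135],
       [ 0.1366, -0.7328, -0.6666,  0.8186],
       [ 0.    ,  0.    ,  0.    ,  1.    ]])}
wrist {'camera_matrix': array([[338.571 ,   0.    , 252.1447],
       [  0.    , 338.571 , 193.5516],
       [  0.    ,   0.    ,   1.    ]]), 'tool_from_camera': array([[-0.001 , -0.9456, -0.3253,  0.0832],
       [ 1.    , -0.0011, -0.0001,  0.001 ],
       [-0.0003, -0.3253,  0.9456, -0.1426],
       [ 0.    ,  0.    ,  0.    ,  1.    ]])}
```

View pics/scene0.png

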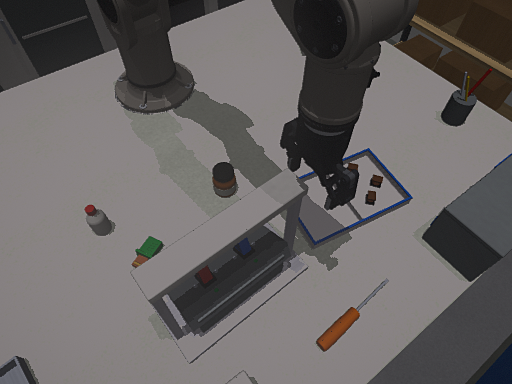

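View pics/side0.png

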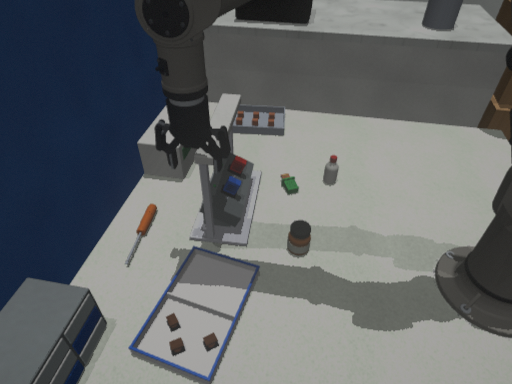

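The scene view shows the red head at about (206,276) and the blue head at (243,248). In the side view they are at (238,165) and (232,186). These could be mistaken for the red head: the bottle's red cap (scene 91,210), the screwdriver handle (338,328), the green module (150,246) and the red pen (478,82). The red head on the deck beside the blue one fits the description.

```bash
cat > h.py <<'E'
import numpy as np,cv2
from station import ctrl
np.set_printoptions(precision=4,suppress=True)
I={n:ctrl.camera_info(n) for n in("scene","side","wrist")}
from scipy.spatial.transform import Rotation as Ro
def cam(n,st=None):
    if n=="wrist":
        T=np.eye(4);T[:3,:3]=Ro.from_euler('xyz',st['ee_rot'],degrees=True).as_matrix();T[:3,3]=st['eef_pos']
        return I[n]['camera_matrix'],np.linalg.inv(T@I[n]['tool_from_camera'])
    return I[n]['camera_matrix'],I[n]['view']
def ray(c,uv):
    K,V=c;Ri=V[:3,:3].T
    return -Ri@V[:3,3],Ri@np.linalg.solve(K,[*uv,1.])
def onz(c,uv,z):
    o,d=ray(c,uv);return o+d*(z-o[2])/d[2]
def tri(*cu):
    A=0;b=0
    for c,uv in cu:
        o,d=ray(c,uv);d=d/np.linalg.norm(d);P=np.eye(3)-np.outer(d,d);A=A+P;b=b+P@o
    return np.linalg.solve(A,b)
def proj(c,p):
    K,V=c;q=K@(V[:3,:3]@p+V[:3,3]);return q[:2]/q[2]
def blob(im,col,box):
    h=cv2.cvtColor(im,cv2.COLOR_RGB2HSV);x0,y0,x1,y1=box
    H,S=h[...,0],h[...,1]
    m=((H<8)|(H>172) if col=='r' else (H>105)&(H<130))&(S>110)&(h[...,2]>35)
    k=np.zeros_like(m);k[y0:y1,x0:x1]=m[y0:y1,x0:x1]
    n,l,s,c=cv2.connectedComponentsWithStats(k.astype(np.uint8));i=1+np.argmax(s[1:,4]);return c[i],s[i]
E
python3 - <<'E'
from h import *
S=cv2.imread("pics/scene0.png")[:,:,::-1];D=cv2.imread("pics/side0.png")[:,:,::-1];cs,cd=cam("scene"),cam("side")
for c,b1,b2 in(("r",(190,262,222,290),(222,150,252,178)),("b",(230,235,262,262),(218,174,248,200))):
    a=blob(S,c,b1);b=blob(D,c,b2);print(c,a,b,tri((cs,a[0]),(cd,b[0])))
up=lambda im,x,y,w,h,k:cv2.resize(im[y:y+h,x:x+w,::-1],None,fx=k,fy=k,interpolation=cv2.INTER_CUBIC)
a=up(S,110,160,200,200,3);b=up(D,120,90,180,300,2);
cv2.imwrite("pics/c1.png",cv2.convertScaleAbs(a,alpha=1.5));cv2.imwrite("pics/c2.png",cv2.convertScaleAbs(b,alpha=1.5))
E
```

```text
r (array([205.0809, 274.4926]), array([198, 266,  15,  17, 136], dtype=int32)) (array([239.75  , 160.1562]), array([234, 156,  13,  10,  64], dtype=int32)) [ 0.6367 -0.2125  0.1135]
b (array([244.6907, 246.3918]), array([239, 238,  12,  17,  97], dtype=int32)) (array([233.1262, 181.7087]), array([224, 176,  17,  15, 103], dtype=int32)) [ 0.6337 -0.122   0.1114]
```

View pics/c1.png

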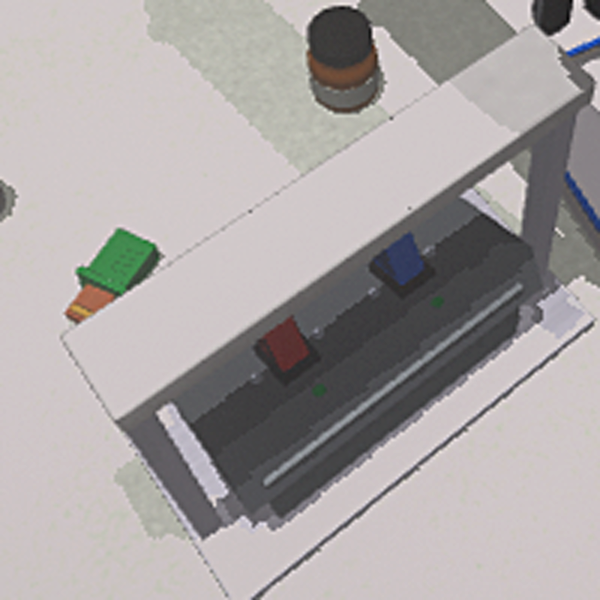

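View pics/c2.png

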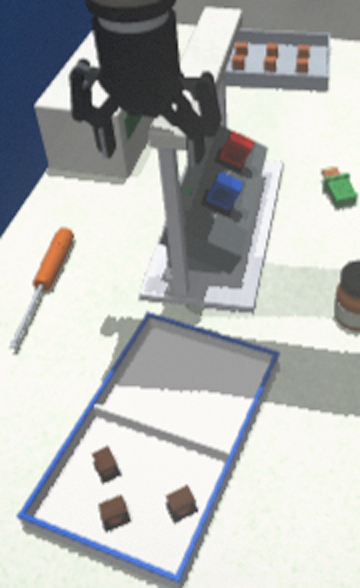

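View pics/wrist0.png

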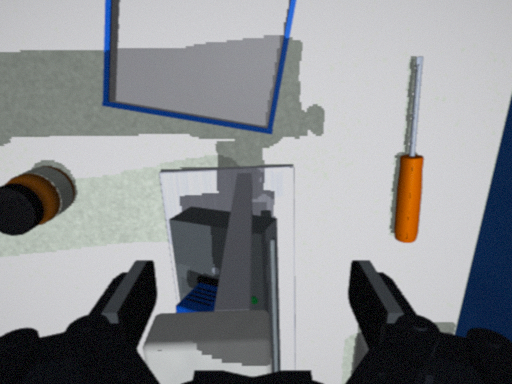

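The crops confirm the choice: the red head sits in its socket at scene crop (285,345), with the blue head at (402,258). The row runs along world y, with the tray on the +y side. The wrist view shows the fixture foot's +y end and the tray's -y edge.

```bash
python3 - <<'E'
from h import *
cs,cd=cam("scene"),cam("side")
B=np.array([onz(cs,(x/3+110,y/3+160),.267) for x,y in[(62,338),(530,25),(592,88),(120,420)]])
print("bar",B,B.mean(0)) # -y front, +y front, +y back,-y back
T=np.array([onz(cd,(x/2+120,y/2+90),.026) for x,y in[(150,316),(278,352),(180,580),(22,516)]])
print("tray",T,T.mean(0))
for n,(a,b) in{"barfront":(B[0],B[1]),"barback":(B[3],B[2]),"trayL":(T[0],T[3]),"trayR":(T[1],T[2])}.items():
    d=b-a;print(n,np.linalg.norm(d),np.degrees(np.arctan2(-d[0],d[1])))
for uv in[(592,322),(250,598)]:print("foot",onz(cs,(uv[0]/3+110,uv[1]/3+160),.008))
for uv in[(282,162),(140,297),(253,307)]:print("foot side",onz(cd,(uv[0]/2+120,uv[1]/2+90),.008))
print("jar",onz(cs,(224,169),.075))
E
```

```text
bar [[ 0.646  -0.3081  0.267 ]
 [ 0.6311 -0.0216  0.267 ]
 [ 0.6833 -0.0215  0.267 ]
 [ 0.6955 -0.3039  0.267 ]] [ 0.664  -0.1638  0.267 ]
tray [[0.6861 0.0354 0.026 ]
 [0.524  0.0585 0.026 ]
 [0.5671 0.323  0.026 ]
 [0.7315 0.2954 0.026 ]] [0.6272 0.1781 0.026 ]
barfront 0.28680479297085987 2.9637144882663224
barback 0.28259199514126887 2.4757582087054555
trayL 0.26394713388328733 -9.919034781325315
trayR 0.2679211105434766 -9.252413621427218
foot [ 0.7189 -0.0123  0.008 ]
foot [ 0.731  -0.2989  0.008 ]
foot side [ 0.5832 -0.3179  0.008 ]
foot side [ 0.7145 -0.0063  0.008 ]
foot side [ 0.5691 -0.0176  0.008 ]
jar [ 0.4408 -0.0355  0.075 ]
```

Emit:
drive_tool:
  delta_pos:
    - [0,-0.045,-0.015]
    - [0,-0.045,-0.015]
    - [0,-0.045,-0.01]
    - [0,0,0]
    - [0,0,0]
    - [0,0,0]
    - [0,0,0]
    - [0,0,0]
    - [0,0,0]
    - [0,0,0]
  turn:
    - [0,0,0]
    - [0,0,0]
    - [0,0,0]
    - [0,0,-10.3]
    - [0,0,-10.3]
    - [0,0,-10.3]
    - [0,0,-10.3]
    - [0,0,-10.3]
    - [0,0,-10.3]
    - [0,0,-10.3]
  claw: [0,0,0,0,0,0,0.2,0.3,0.3,0.3]

```text
clock: 1.4
eef_pos: [0.5398, -0.0, 0.2711]
ee_rot: [-180.0, -0.0, 162.4]
wrist_force: [0.5, 0.1, 0.1]
opening: 0.0598
grasp_force: 0.0
```

Emit:
drive_tool:
  delta_pos:
    - [0,0,0]
    - [0,0,0]
    - [0,0,0]
    - [0,0,0]
    - [0,0,0]
    - [0,0,0]
    - [0,0,0]
  turn:
    - [0,0,-10.3]
    - [0,0,-10.3]
    - [0,-8.33,0]
    - [0,-8.33,0]
    - [0,-8.34,0]
    - [0,0,0]
    - [0,0,0]
  claw: [0.3,0.3,0.3,0.3,0.3,0.3,0.3]

```text
clock: 2.28
eef_pos: [0.5409, 0.0001, 0.2721]
ee_rot: [180.0, 25.0, -177.3]
wrist_force: [-0.3, -0.3, -0.1]
opening: 0.0598
grasp_force: 0.0
```

Emit:
drive_tool:
  delta_pos:
    - [0,-0.043,0]
    - [0,-0.043,0]
    - [0,-0.043,0]
    - [0,-0.043,0]
    - [0,-0.043,0]
    - [-0.003,0,0.04]
    - [-0.004,0,0.04]
    - [0,0,0]
    - [0,0,0]
  turn:
    - [0,0,0]
    - [0,0,0]
    - [0,0,0]
    - [0,0,0]
    - [0,0,0]
    - [0,0,0]
    - [0,0,0]
    - [0,0,0]
    - [0,0,0]
  claw: [0.3,0.3,0.3,0.3,0.3,0.3,0.3,0.3,0.3]

```text
clock: 3.4
eef_pos: [0.5912, -0.2132, 0.2026]
ee_rot: [180.0, 25.0, -177.3]
wrist_force: [-0.3, 1.3, 0.1]
opening: 0.0599
grasp_force: 0.0
```

```bash
python3 - <<'E'
from h import *
st=ctrl.get_state();im=ctrl.read_camera("wrist");cv2.imwrite("pics/w1.png",im[:,:,::-1])
print(st['eef_pos'],st['ee_rot'])
for c in 'rb':print(c,blob(im,c,(0,0,512,384)))
E
```

```text
[ 0.5912 -0.2132  0.2026] [ 179.9967   25.0244 -177.2864]
r (array([257.5363, 191.8894]), array([ 243,  163,   31,   58, 1654], dtype=int32))
b (array([269.432 , 333.2263]), array([ 177,  285,  156,   98, 9651], dtype=int32))
```

View pics/w1.png

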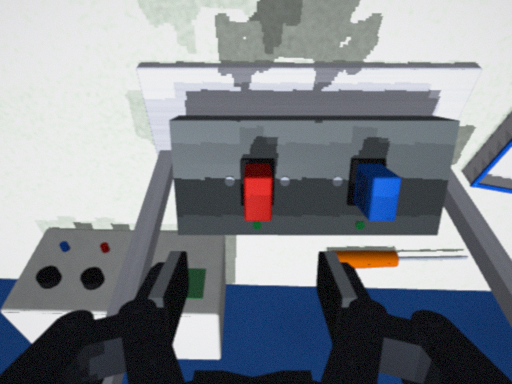

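The wrist view shows the red head's end face at about (258,200) and the blue head at (380,190). The deck edges are level in the image, so the yaw is good. I'll compare these with the predicted projections.

```bash
python3 - <<'E'
from h import *
st=dict(eef_pos=np.array([ 0.5912,-0.2132,0.2026]),ee_rot=[179.9967,25.0244,-177.2864])
c=cam("wrist",st);im=cv2.imread("pics/w1.png")
Rf=Ro.from_euler('ZY',[2.7,-25],degrees=True).as_matrix();o=np.array([.643,-.165,.085])
for n,y in(("red",-.045),("blue",.045)):
    for x,yy,s in[(.017,-.01,.046),(.017,.01,.046),(-.017,-.01,.046),(-.017,.01,.046),(-.02,-.014,.006),(-.02,.014,.006)]:
        print(n,(x,yy,s),proj(c,o+Rf@[x,y+yy,s]))
for p in[(-.05,-.115,0),(-.05,.115,0),(.05,-.115,0),(.05,.115,0)]:print("deck",p,proj(c,o+Rf@p))
h=cv2.cvtColor(im,cv2.COLOR_BGR2HSV)
for r in(170,180,190,200,210,218):print(r,[int(v) for v in im[r,238:280,2]])
print([int(v) for v in im[155:226,258,2]])
E
```

```text
red (0.017, -0.01, 0.046) [240.334  221.7163]
red (0.017, 0.01, 0.046) [267.9219 221.7297]
red (-0.017, -0.01, 0.046) [239.7708 176.5968]
red (-0.017, 0.01, 0.046) [268.6575 176.605 ]
red (-0.02, -0.014, 0.006) [236.5363 159.1554]
red (-0.02, 0.014, 0.006) [271.4825 159.1626]
blue (0.017, -0.01, 0.046) [364.5327 221.7763]
blue (0.017, 0.01, 0.046) [392.1509 221.7896]
blue (-0.017, -0.01, 0.046) [369.819  176.6336]
blue (-0.017, 0.01, 0.046) [398.739  176.6418]
blue (-0.02, -0.014, 0.006) [348.9019 159.1785]
blue (-0.02, 0.014, 0.006) [383.8828 159.1857]
deck (-0.05, -0.115, 0) [165.3836 120.2123]
deck (-0.05, 0.115, 0) [456.9526 120.2221]
deck (0.05, -0.115, 0) [174.794  234.9797]
deck (0.05, 0.115, 0) [434.7687 235.1204]
170 [119, 102, 66, 44, 46, 45, 58, 68, 74, 71, 72, 77, 71, 75, 74, 75, 77, 75, 76, 79, 78, 76, 76, 79, 76, 76, 70, 73, 79, 76, 71, 76, 64, 28, 23, 3, 40, 61, 93, 107, 117, 114]
180 [56, 50, 38, 38, 49, 78, 136, 189, 217, 225, 226, 226, 226, 224, 224, 224, 222, 225, 224, 224, 225, 225, 223, 221, 225, 223, 223, 223, 222, 224, 224, 220, 203, 164, 108, 52, 43, 54, 58, 5
[... 443 characters left out ...]
20, 165, 194, 205, 206, 210, 205, 207, 205, 206, 204, 201, 204, 197, 200, 201, 199, 197, 200, 198, 196, 198, 196, 194, 193, 181, 158, 118, 74, 52, 57, 54, 59, 55, 54, 57]
218 [73, 71, 67, 67, 65, 81, 127, 170, 194, 206, 205, 206, 207, 207, 203, 203, 200, 199, 202, 202, 201, 201, 198, 196, 198, 195, 198, 196, 196, 195, 193, 182, 151, 115, 81, 63, 69, 67, 70, 73, 72, 76]
[56, 58, 51, 30, 0, 13, 14, 17, 39, 66, 76, 74, 77, 82, 76, 78, 77, 76, 78, 76, 77, 102, 138, 180, 218, 225, 225, 223, 224, 222, 222, 225, 222, 223, 226, 226, 224, 225, 227, 223, 208, 203, 201, 203, 199, 203, 204, 204, 198, 202, 202, 203, 200, 198, 200, 200, 202, 198, 199, 203, 201, 199, 201, 201, 201, 167, 90, 24, 10, 18, 21]
```

```bash
python3 - <<'E'
from h import *
st=dict(eef_pos=np.array([ 0.5912,-0.2132,0.2026]),ee_rot=[179.9967,25.0244,-177.2864])
c=cam("wrist",st);K,V=c
R=Ro.from_euler('xyz',st['ee_rot'],degrees=True).as_matrix()
Rf=Ro.from_euler('ZY',[2.7,-25],degrees=True).as_matrix();o=np.array([.643,-.165,.085])
p=o+Rf@[0,-.045,.046];print(R.T@(p-st['eef_pos']),proj(c,p));print(I['wrist']['tool_from_camera'].round(6))
# measured end-face centre at its plane
for uv in[(257.6,198.7),(257.6,177),(257.6,220.7)]:
    o_,d=ray(c,uv);n=Rf[:,2];t=((o+n*.046-o_)@n)/(d@n);q=o_+d*t;print("face pt, tool",R.T@(q-st['eef_pos']),"fixture",Rf.T@(q-o))
im=cv2.imread("pics/w1.png",0)
for r in(265,275,285):print(r,[int(v) for v in im[r,150:200]],[int(v) for v in im[r,305:360]])
E
```

```text
[0.0008 0.0007 0.0834] [254.1692 199.6808]
[[-0.0004 -0.946  -0.3242  0.0827]
 [ 1.      0.0002 -0.0017 -0.0003]
 [ 0.0017 -0.3242  0.946  -0.1422]
 [ 0.      0.      0.      1.    ]]
face pt, tool [0.0015 0.0031 0.0834] fixture [-0.0007 -0.0426  0.046 ]
face pt, tool [0.0175 0.003  0.0834] fixture [-0.0167 -0.0427  0.046 ]
face pt, tool [-0.0154  0.0032  0.0834] fixture [ 0.0162 -0.0425  0.046 ]
265 [89, 100, 109, 97, 68, 41, 14, 13, 5, 16, 14, 17, 32, 48, 69, 72, 68, 74, 71, 74, 68, 71, 71, 76, 68, 58, 36, 23, 12, 9, 11, 8, 11, 13, 21, 2, 22, 54, 89, 114, 116, 117, 118, 117, 115, 113, 116, 114, 112, 114] [239, 239, 239, 239, 239, 238, 237, 238, 238, 239, 237, 222, 142, 59, 13, 11, 14, 16, 6, 15, 16, 16, 19, 30, 48, 69, 69, 70, 77, 72, 71, 70, 72, 74, 73, 68, 57, 34, 19, 20, 2, 12, 16, 26, 40, 67, 103, 127, 138, 134, 138, 134, 136, 135, 134]
275 [25, 30, 23, 27, 25, 21, 14, 29, 46, 69, 73, 68, 70, 76, 70, 76, 70, 69, 73, 67, 64, 50, 24, 4, 8, 19, 15, 16, 14, 14, 12, 16, 12, 1, 12, 5, 9, 18, 39, 50, 52, 55, 56, 50, 56, 53, 59, 53, 53, 51] [237, 237, 238, 239, 238, 238, 238, 239, 237, 238, 229, 173, 80, 13, 12, 10, 19, 14, 15, 9, 1, 12, 15, 8, 12, 11, 7, 32, 46, 69, 70, 68, 72, 68, 70, 70, 68, 71, 73, 72, 67, 49, 29, 23, 22, 22, 23, 25, 26, 15, 22, 33, 86, 175, 232]
285 [18, 3, 19, 43, 64, 69, 70, 68, 71, 71, 73, 72, 70, 69, 72, 66, 69, 49, 27, 10, 15, 17, 15, 23, 11, 11, 13, 8, 18, 14, 2, 2, 21, 17, 7, 23, 12, 16, 27, 45, 50, 55, 54, 52, 51, 57, 54, 54, 54, 53] [231, 232, 232, 233, 232, 232, 233, 233, 234, 232, 201, 126, 46, 12, 15, 12, 8, 11, 20, 3, 18, 6, 12, 10, 17, 7, 13, 11, 9, 28, 18, 22, 36, 62, 71, 70, 72, 71, 73, 70, 72, 71, 68, 70, 71, 63, 41, 26, 11, 12, 13, 14, 16, 21, 22]
```

Emit:
drive_tool:
  delta_pos:
    - [0.001,0.0035,0.015]
    - [0,0,0.025]
    - [0,0,0.025]
    - [0,0,0.01]
    - [0,0,0]
    - [0,0,0]
  turn:
    - [0,0,0]
    - [0,0,0]
    - [0,0,0]
    - [0,0,0]
    - [0,0,0]
    - [0,0,0]
  claw: [0.3,0.3,0.3,0.3,0.3,0.3]

```text
clock: 4.2
eef_pos: [0.621, -0.2082, 0.1343]
ee_rot: [-180.0, 25.1, -177.3]
wrist_force: [0.2, 0.0, 0.5]
opening: 0.0599
grasp_force: 0.0
```

```bash
python3 - <<'E'
from h import *
st=ctrl.get_state();im=ctrl.read_camera("wrist");cv2.imwrite("pics/w2.png",im[:,:,::-1])
print(st['eef_pos'],st['ee_rot'],st['wrist_force'],st['opening']);print(blob(im,'r',(200,100,320,384)))
E
```

```text
[ 0.621  -0.2082  0.1343] [-179.9661   25.0631 -177.3042] [0.1904 0.0063 0.4787] 0.05988745128669497
(array([252.7528, 238.9408]), array([ 232,  196,   43,   86, 3362], dtype=int32))
```

View pics/w2.png

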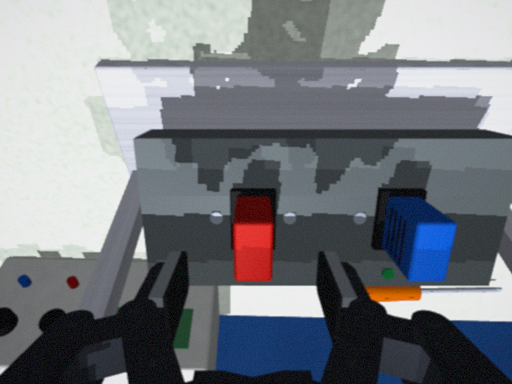

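The red head (column 253) is centred between the fingers (column 252), and both are aligned with the module axis. I'll advance and grip.

Emit:
drive_tool:
  delta_pos:
    - [0,0,0.015]
    - [0,0,0.015]
    - [0,0,0.012]
    - [0,0,0]
    - [0,0,0]
    - [0,0,0]
    - [0,0,0]
    - [0,0,0]
    - [0,0,0]
    - [0,0,0]
  turn:
    - [0,0,0]
    - [0,0,0]
    - [0,0,0]
    - [0,0,0]
    - [0,0,0]
    - [0,0,0]
    - [0,0,0]
    - [0,0,0]
    - [0,0,0]
    - [0,0,0]
  claw: [0.3,0.3,0.3,0.3,0.6,0.7,1,1,1,1]
  force: 60

```text
clock: 5.5
eef_pos: [0.6387, -0.2074, 0.0959]
ee_rot: [-180.0, 25.0, -177.3]
wrist_force: [-3.9, 0.2, 6.2]
opening: 0.0193
grasp_force: 59.3
```

Emit:
drive_tool:
  delta_pos:
    - [0,0,-0.003]
    - [0,0,-0.004]
    - [0,0,-0.004]
    - [0,0,-0.005]
    - [0,0,-0.008]
    - [0,0,-0.01]
    - [0,0,-0.01]
    - [0,0,0]
  turn:
    - [0,0,0]
    - [0,0,0]
    - [0,0,0]
    - [0,0,0]
    - [0,0,0]
    - [0,0,0]
    - [0,0,0]
    - [0,0,0]
  claw: [1,1,1,1,1,1,1,1]

```text
clock: 6.5
eef_pos: [0.6202, -0.2083, 0.1365]
ee_rot: [-179.9, 25.1, -177.3]
wrist_force: [1.0, 0.1, -0.1]
opening: 0.0194
grasp_force: 59.8
```

```bash
python3 - <<'E'
from h import *
st=ctrl.get_state();im=ctrl.read_camera("wrist");cv2.imwrite("pics/w3.png",im[:,:,::-1])
print(st)
E
```

```text
{'clock': 6.5, 'joint_pos': array([ 20.7724,  22.9426,  -4.3449, 115.3678, -20.3224,  19.1084,
       127.7283]), 'joint_velocities': array([ 0.004 ,  1.0878, -0.4507,  0.1394, -0.1537, -0.5448,  0.1685]), 'effort': array([  0.0529, -50.6106,   0.0213, -22.9257,  -0.351 ,  -1.3875,
        -0.0203]), 'eef_pos': array([ 0.6202, -0.2083,  0.1365]), 'ee_rot': array([-179.947 ,   25.0934, -177.2981]), 'wrist_force': array([ 0.9557,  0.0723, -0.0683]), 'torque': array([0.0439, 0.5492, 0.0131]), 'grasp_force': 59.8439884185791, 'opening': 0.019370952327713138}
```

View pics/w3.png

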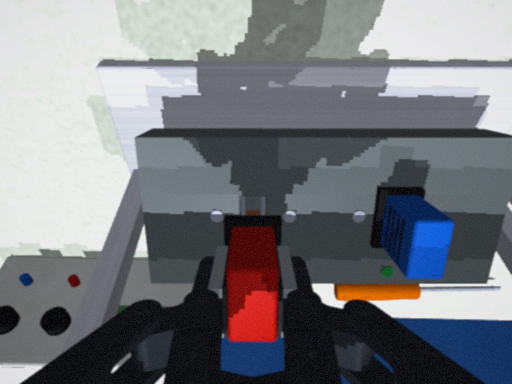

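The module is out, held squarely, and the empty socket shows at (252,205). I'll retreat along the axis and carry it in front of the bar towards the tray.

Emit:
drive_tool:
  delta_pos:
    - [0,0,-0.02]
    - [0,0,-0.03]
    - [0,0,-0.03]
    - [0,0.01,-0.01]
    - [0,0.03,0]
    - [0,0.04,0]
    - [0,0.045,0]
    - [0,0.045,0]
    - [0,0.045,0]
    - [0,0.045,0]
  turn:
    - [0,0,0]
    - [0,0,0]
    - [0,0,0]
    - [0,0,0]
    - [0,0,0]
    - [0,0,0]
    - [0,0,0]
    - [0,0,0]
    - [0,0,0]
    - [0,0,0]
  claw: [1,1,1,1,1,1,1,1,1,1]

```text
clock: 7.8
eef_pos: [0.569, 0.0525, 0.2158]
ee_rot: [180.0, 24.9, -177.2]
wrist_force: [1.2, 0.3, -0.3]
opening: 0.0191
grasp_force: 59.9
```

Emit:
drive_tool:
  delta_pos:
    - [0,0.037,0]
    - [0,0.02,0]
    - [-0.015,0,0.007]
    - [-0.02,0,0.01]
    - [-0.02,0,0.01]
    - [0,0,0]
    - [0,0,0]
    - [0,0,0]
    - [0,0,0]
  turn:
    - [0,0,0]
    - [0,0,0]
    - [0,0,0]
    - [0,0,0]
    - [0,0,0]
    - [2.6,0,5.6]
    - [2.6,0,5.6]
    - [0,0,0]
    - [0,0,0]
  claw: [1,1,1,1,1,1,1,1,1]

```text
clock: 8.93
eef_pos: [0.6283, 0.1093, 0.215]
ee_rot: [-180.0, 25.0, 170.4]
wrist_force: [0.6, -0.5, -0.9]
opening: 0.0189
grasp_force: 59.8
```

```bash
python3 - <<'E'
from h import *
st=ctrl.get_state();print(st)
S=ctrl.read_camera("side");W=ctrl.read_camera("wrist")
cv2.imwrite("pics/s4.png",np.vstack([cv2.resize(S[90:390,80:330],None,fx=1.2,fy=1.2)[:290],cv2.resize(W,(300,225))])[:,:,::-1] if 0 else np.hstack([S[90:384,80:330],cv2.resize(W,(392,294))])[:,:,::-1])
E
```

```text
{'clock': 8.925, 'joint_pos': array([-28.3277,  14.8962,   7.3799, 114.7053,  21.4001,  30.6242,
        42.3086]), 'joint_velocities': array([ 0.6002, -0.4306,  0.0053,  0.2146,  0.2453,  0.1969, -0.842 ]), 'effort': array([ -0.6318, -42.9898,   1.7919, -26.372 ,   0.7156,  -1.2997,
        -0.0137]), 'eef_pos': array([0.6283, 0.1093, 0.215 ]), 'ee_rot': array([-179.989 ,   24.9614,  170.445 ]), 'wrist_force': array([ 0.6096, -0.548 , -0.9129]), 'torque': array([0.0748, 0.5035, 0.0402]), 'grasp_force': 59.82347309589386, 'opening': 0.018943793036798783}
```

View pics/s4.png

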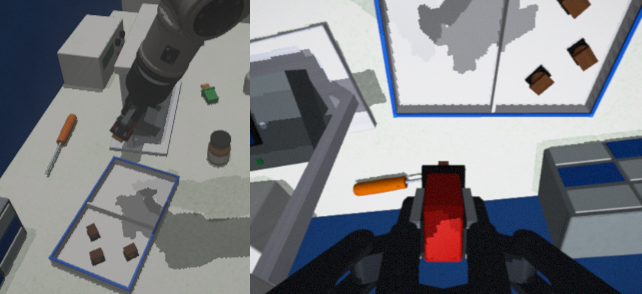

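The module hangs in the gripper with its blade visible. The tray edges are square to the image, with the empty bay on the left. I'll check the tray position from this view.

```bash
python3 - <<'E'
from h import *
st=ctrl.get_state();c=cam("wrist",st);k=512/392
for uv in[(394,116),(592,116),(376,0),(637,0)]:print(onz(c,((uv[0]-250)*k,uv[1]*k),.026))
print("floor divider",onz(c,((492-250)*k,110*k),.026))
yaw=np.radians(-9.6);x=np.array([np.cos(yaw),np.sin(yaw)]);y=np.array([-x[1],x[0]])
t=np.array([.627,.178]);
for a,b in[(.085,-.135),(.085,.135),(-.085,-.135)]:print(t+a*x+b*y)
R=Ro.from_euler('xyz',st['ee_rot'],degrees=True).as_matrix();tip=st['eef_pos']+R@[0,0,.0375];print("tip",tip,"in bay",(tip[:2]-t)@x,(tip[:2]-t)@y+.0665,"world down in tool",R.T@[0,0,-1])
E
```

```text
[0.6932 0.0298 0.026 ]
[0.7381 0.2941 0.026 ]
[0.5546 0.0544 0.026 ]
[0.5975 0.306  0.026 ]
floor divider [0.7055 0.1611 0.026 ]
[0.6883 0.0307]
[0.7333 0.2969]
[0.5207 0.0591]
tip [0.6439 0.1063 0.1813] in bay 0.028601801391639814 -0.0013901411152374976 world down in tool [ 0.4223 -0.0002  0.9065]
```

Emit:
drive_tool:
  delta_pos:
    - [0,0,0]
    - [0,0,0]
    - [0,0,0]
    - [0,0,0]
  turn:
    - [0,-7.5,0]
    - [0,-7.5,0]
    - [0,0,0]
    - [0,0,0]
  claw: [1,1,1,1]

```text
clock: 9.52
eef_pos: [0.6313, 0.1052, 0.2162]
ee_rot: [-179.2, 36.7, 170.2]
wrist_force: [0.2, -0.4, -0.9]
opening: 0.0193
grasp_force: 59.8
```

```bash
python3 - <<'E'
from h import *
st=ctrl.get_state();print(st['joint_pos'],st['ee_rot'],st['eef_pos'])
E
```

```text
[-43.6721  13.6727  20.7385 123.0179  50.3555  20.5479  11.0022] [-179.2442   36.653   170.1899] [0.6313 0.1052 0.2162]
```

Emit:
drive_tool:
  delta_pos:
    - [0,0,0]
    - [0.01,0,0.016]
    - [0.015,0,0.023]
    - [0.015,0,0.023]
    - [0,0,0]
    - [0,0,0]
  turn:
    - [0,7,0]
    - [0,0,0]
    - [0,0,0]
    - [0,0,0]
    - [0,0,0]
    - [0,0,0]
  claw: [1,1,1,1,1,1]

```text
clock: 10.28
eef_pos: [0.6316, 0.1013, 0.1432]
ee_rot: [-178.9, 31.9, 169.9]
wrist_force: [-0.1, 0.9, -0.5]
opening: 0.0193
grasp_force: 59.9
```

```bash
python3 - <<'E'
from h import *
st=ctrl.get_state();print(st['joint_pos'],st['ee_rot'],st['eef_pos'])
t=np.array([.627,.178]);yaw=np.radians(-9.6);x=np.array([np.cos(yaw),np.sin(yaw)]);y=np.array([-x[1],x[0]])
R=Ro.from_euler('xyz',st['ee_rot'],degrees=True).as_matrix();tip=st['eef_pos']+R@[0,0,.0375];print("tip",tip,"in bay",(tip[:2]-t)@x,(tip[:2]-t)@y+.0665,"world down in tool",R.T@[0,0,-1])
E
```

```text
[-41.7855  21.5362  21.541  123.004   45.1751  14.463   14.3166] [-178.896    31.9219  169.9218] [0.6316 0.1013 0.1432]
tip [0.651  0.0971 0.1114] in bay 0.03715435434914579 -0.009264995260844025 world down in tool [0.5288 0.0164 0.8486]
```

Emit:
drive_tool:
  delta_pos:
    - [0,0.008,0]
    - [0,0,0]
    - [0.016,0,0.034]
    - [0.012,0,0.025]
    - [0,0,0]
    - [0,0,0]
  turn:
    - [0,4,0]
    - [0,4,0]
    - [0,0,0]
    - [0,0,0]
    - [0,0,0]
    - [0,0,0]
  claw: [1,1,1,1,1,1]

```text
clock: 11.02
eef_pos: [0.6313, 0.1089, 0.0785]
ee_rot: [-179.0, 24.0, 169.8]
wrist_force: [-0.3, 0.4, -0.3]
opening: 0.0192
grasp_force: 59.9
```

```bash
cat > b.py <<'E'
from h import *
st=ctrl.get_state();print(st['joint_pos'],st['ee_rot'],st['eef_pos'],st['wrist_force'])
t=np.array([.627,.178]);yaw=np.radians(-9.6);x=np.array([np.cos(yaw),np.sin(yaw)]);y=np.array([-x[1],x[0]])
R=Ro.from_euler('xyz',st['ee_rot'],degrees=True).as_matrix();tip=st['eef_pos']+R@[0,0,.0375];print("tip",tip,"in bay",(tip[:2]-t)@x,(tip[:2]-t)@y+.0665,"world down in tool",R.T@[0,0,-1])
E
python3 b.py
```

```text
[-29.8156  27.7934   9.4167 118.7485  33.7629  16.5002  26.2749] [-179.0116   23.9873  169.7797] [0.6313 0.1089 0.0785] [-0.2908  0.4083 -0.2836]
tip [0.6462 0.1056 0.0443] in bay 0.031001716876584134 -0.0016939822099780316 world down in tool [0.4065 0.0158 0.9135]
```

Lower it slowly. The tip is about 40 mm above the floor.

Emit:
drive_tool:
  delta_pos:
    - [0.005,0,0.011]
    - [0.004,0,0.009]
    - [0.002,0,0.004]
    - [0.001,0,0.002]
    - [0,0,0]
    - [0,0,0]
  turn:
    - [0,0,0]
    - [0,0,0]
    - [0,0,0]
    - [0,0,0]
    - [0,0,0]
    - [0,0,0]
  claw: [1,1,1,1,1,1]

```text
clock: 11.78
eef_pos: [0.6296, 0.1082, 0.0482]
ee_rot: [-178.9, 23.9, 169.8]
wrist_force: [-0.3, -0.4, -0.3]
opening: 0.0193
grasp_force: 59.9
```

```bash
python3 b.py
```

```text
[-31.9132  31.096   12.1216 119.6234  36.2713  12.4982  22.6767] [-178.9232   23.8801  169.8173] [0.6296 0.1082 0.0482] [-0.2615 -0.3756 -0.2654]
tip [0.6444 0.1048 0.0139] in bay 0.02941642564112115 -0.0027858922965470906 world down in tool [0.4048 0.0172 0.9142]
```

Emit:
drive_tool:
  delta_pos:
    - [0.0004,0,0.001]
    - [0.0004,0,0.001]
    - [0.0004,0,0.001]
    - [0,0,0]
  turn:
    - [0,0,0]
    - [0,0,0]
    - [0,0,0]
    - [0,0,0]
  claw: [1,1,1,1]

```text
clock: 12.28
eef_pos: [0.6295, 0.108, 0.0446]
ee_rot: [-178.9, 23.9, 169.8]
wrist_force: [-0.1, 0.1, 0.1]
opening: 0.0191
grasp_force: 59.9
```

Emit:
drive_tool:
  delta_pos:
    - [0.0004,0,0.001]
    - [0.0004,0,0.001]
    - [0,0,0]
  turn:
    - [0,0,0]
    - [0,0,0]
    - [0,0,0]
  claw: [1,1,1]

```text
clock: 12.65
eef_pos: [0.6299, 0.1081, 0.043]
ee_rot: [-178.9, 23.9, 169.8]
wrist_force: [-2.3, -0.3, 4.6]
opening: 0.0194
grasp_force: 61.1
```

Contact: about 5 N upwards at TCP z = 0.043. Press slightly, then release.

Emit:
drive_tool:
  delta_pos:
    - [0.0003,0,0.0006]
    - [0,0,0]
    - [0,0,0]
    - [0,0,0]
    - [0,0,0]
    - [0,0,0]
    - [0,0,0]
    - [0,0,0]
    - [0,0,0]
    - [0,0,0]
  turn:
    - [0,0,0]
    - [0,0,0]
    - [0,0,0]
    - [0,0,0]
    - [0,0,0]
    - [0,0,0]
    - [0,0,0]
    - [0,0,0]
    - [0,0,0]
    - [0,0,0]
  claw: [1,1,0.75,0.7,0.6,0.5,0.45,0.45,0.45,0.45]
  force: 20

```text
clock: 13.9
eef_pos: [0.6296, 0.108, 0.0419]
ee_rot: [-178.9, 23.9, 169.8]
wrist_force: [0.0, 0.1, -0.3]
opening: 0.0471
grasp_force: 0.0
```

Emit:
drive_tool:
  delta_pos:
    - [0,0,-0.01]
    - [0,0,-0.02]
    - [0,0,-0.03]
    - [0,0,-0.04]
    - [0,0,-0.04]
    - [0,0,0]
  turn:
    - [0,0,0]
    - [0,0,0]
    - [0,0,0]
    - [0,0,0]
    - [0,0,0]
    - [0,0,0]
  claw: [0.45,0.45,0.45,0.45,0.45,0.45]

```text
clock: 14.65
eef_pos: [0.575, 0.1217, 0.1736]
ee_rot: [-179.2, 24.1, 169.8]
wrist_force: [0.4, 0.8, 0.5]
opening: 0.047
grasp_force: 0.0
```

```bash
python3 - <<'E'
from h import *
S=ctrl.read_camera("side");W=ctrl.read_camera("wrist")
cv2.imwrite("pics/s5.png",np.hstack([S[90:384,80:330],cv2.resize(W,(392,294))])[:,:,::-1]);print(ctrl.get_state()['wrist_force'])
E
```

```text
[ 0.6193 -0.5934 -0.6411]
```

View pics/s5.png

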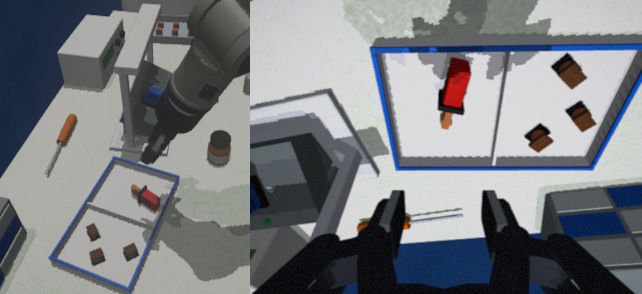

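The module lies in the empty bay, with its head towards the -x wall at crop (458,60). I'll check the clearance to that wall, and the blue module and jar.

```bash
python3 - <<'E'
from h import *
st=ctrl.get_state();W=ctrl.read_camera("wrist");c=cam("wrist",st);print(st['joint_velocities'])
t=np.array([.627,.178]);yaw=np.radians(-9.6);x=np.array([np.cos(yaw),np.sin(yaw)]);y=np.array([-x[1],x[0]])
ce,s=blob(W,'r',(200,40,330,200));print(ce,s)
for z in(.008,.04):
  for uv in[(s[0],s[1]),(s[0]+s[2],s[1])]:
    p=onz(c,uv,z);print(z,(p[:2]-t)@x,(p[:2]-t)@y+.0665)
p=W[max(0,s[1]-40):s[1]+110,s[0]-100:s[0]+150];cv2.imwrite("pics/c6.png",cv2.resize(p,None,fx=3,fy=3)[:,:,::-1])
E
```

```text
[-0.1002  1.9019  0.5391  0.4842  0.0414 -0.1601 -0.0633]
[270.2546 109.9519] [ 252   77   37   66 1724]
0.008 -0.061075849317465514 -0.0019661854520761496
0.008 -0.06075700454108975 0.027242780792810915
0.04 -0.07521480221631827 -0.0011128611851525527
0.04 -0.07493535626396589 0.02448682867745719
```

View pics/c6.png

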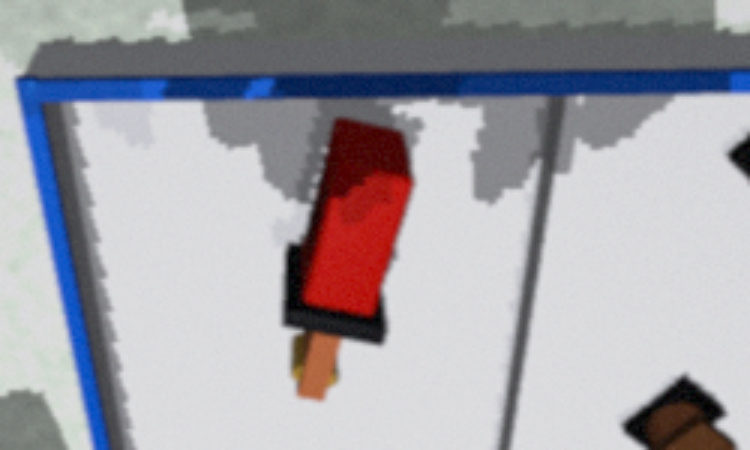

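The module lies flat inside the bay, clear of every wall. The blue module is still plugged in and the jar is still standing.

```bash
python3 -c "
from station import ctrl
print(ctrl.close_job())"
```

```text
the job is handed in; nothing more can be done
None
```

The red module is out of its socket and lying wholly inside the tray's empty bay; I released it only after it touched the floor. The blue module is still plugged in, the jar is standing, and the job was handed in at about 15 s.

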